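Measure an eyepiece barrel with the bench caliper

ROBOT

A 7-joint arm with a two-finger parallel gripper is mounted at the origin on the work surface. World frame = base frame: x ahead of the robot, y to its left, z up, the work surface at z = 0. Lengths are in m, angles in rad, forces in N, time in s.
With the tool pointing down it reaches from about 0.425 to 0.95 m from the base axis. Payload 4.7 kg.
Tool frame: the origin (TCP) lies midway between the tips of the shut fingers; the grasp point (between the pads) lies 19 mm behind it; x points along the fingers, z is the direction in which the jaws open and shut, and the axes are right-handed (so a half turn about x gives the same grasp; the last joint's range is limited). The gripper opens to 85 mm and grips with 20 to 120 N. Pads are 22 mm wide; open, the fingers measure 114 mm over their backs; the gripper's body (76 mm by 85 mm) begins 54 mm behind the grasp point. The pads swing forward as they close: fully open they stand 13 mm farther back than shut.
Start: joints at [1.149, 0.469, -0.049, 1.532, 0.024, 1.141, -0.082], TCP at [0.258, -0.624, 0.231] pointing down, gripper open.
Joint ranges: [-2.59, 2.59], [-0.33, 1.99], [-1.39, 1.29], [0.1, 2.45], [-1.04, 4.18], [0.21, 1.99], [-2.66, 2.66]. Speed limits (rad/s): [2.57, 2.57, 3.14, 3.14, 3.14, 3.14, 3.14].

INTERFACE

Orientations are given as a unit quaternion [x, y, z, w].
In Python, from bench import r gives the robot as it stands.
- The arm moves only by the tool apply_moves, never from a script. Its argument "steps" is a list of rows, each a list of 3 entries, a list of its own where there are three numbers: the shift along the tool's x, y, z normalised to -1 to 1, where 1 is 0.025 m, then the turn, a rotation vector about the tool's x, y, z normalised to -1 to 1, where 1 is 0.1 rad, then the finger opening in mm, from 0 to 85.4. In form: [[[tx, ty, tz], [ax, ay, az], hand], ...]. A call has 1 to 5 rows; each row shifts and turns the pose as measured when the row begins, along the tool's axes as they then stand; what a row does not reach is not made up. A row lasts 1/8 s, in which the tool goes at most 62.5 mm and 10.7 degrees, less where a joint would pass 70% of its speed; a pose out of reach is approached as far as the arm can. A call with a number of a shift or a turn outside -1 to 1 is refused whole. A call with a gripper value outside its range is refused whole. The fingers move at their own pace and stop on an object; the grip force is fixed at half the most. Time passes only in rows, so rows that do not move let the fingers close. It gives the time, the measured TCP pose, the force and the opening at its end, in the units of the state.
- r.state(): the state, without advancing time (a new reading comes with each control period).
- r.capture(name): name is "scene" or "top" or "wrist"; returns the picture (384x512x3 uint8, red, green, blue); there is no depth.
- r.calibration(name): a dict with "fx", "fy", "cx", "cy" (pixels), "R" (3x3) and "t" (3): a world point X has camera coordinates R X + t; the wrist camera has in their place "tool_from_camera" (4x4, takes a point from camera to tool coordinates, whose origin is the TCP and whose axes are the tool frame's). Camera axes: x right, y down, z forward; pixel columns grow to the right and rows downward; lengths in m; the calibration is good to about 2 mm. A picture is of the moment at which its call begins: read the wrist's pose just before it. calibration takes no time and is no camera call.
- r.sign_off(): hands the job in, once; it reports no verdict.
The state is a dict: "time_s": time; "joints": joint angles; "qd": joint speeds; "joint_efforts": joint torques, N m; "eef_pos": TCP position; "orientation": TCP orientation; "force": force on the tool from outside, world axes, zero at the start; "wrist_torque": the same for the moment, N m; "gripper_width": finger opening in m.
Only numpy, scipy, OpenCV 4.12 (cv2) and the standard library are available. Lean on these libraries where they do the work, as an engineer would, in place of code of your own. Each camera call takes 0.05 s, during which the arm holds its last target.

TASK

Measure the barrel of the larger eyepiece (wide head, rubber eyecup): take it by its head and stand it on its barrel between the open jaws of the caliper, close to the beam and not out at the jaw tips. Then let go of it and slide the moving jaw up gently until both jaws bear on the barrel with a light, steady push, without squeezing so hard that the jaw cocks on the beam. Leave the caliper closed on the upright eyepiece, both jaws touching it, for reading, hands off, and do not disturb the other things on the bench.

Things in the scene. Friction and masses are not known exactly. Their poses are not given: they have to be found in the camera images.
- eyepiece: the larger of two microscope eyepieces, upright on the bench, 0.08 to 0.15 kg, round: a steel barrel 28 to 34 mm wide (to be measured) and 36 mm high, above it a black head 42 mm wide from 36 to 60 mm up, to be held here, then a rubber eyecup 38 mm wide up to 70 mm. Origin: centre of its underside; z up along its axis
- caliper: 200 mm digital caliper lying face up, clamped in a bench stand that cannot move. Origin: bench level, under the beam's centreline, in the plane of the fixed jaw's face. y runs along the beam (16 mm wide, y = 27 to -265 mm); the moving jaw is on the -y side. x runs across it, away from the jaw tips, which are at x = -48 mm. Beam and jaws lie 18 to 22 mm above the bench
- stand_clamp (a point): top of the round screw head (36 mm above the bench) of the stand's clamp at the beam's far end, 250 mm to -y of the fixed jaw's face; a like one stands at y = +17 mm. The stand's plate, 8 mm high, lies under and behind the beam (caliper x -6 to 46 mm); between the jaws, in front of the beam, is only the bare bench
- fixed_jaw: the caliper's fixed jaw; origin and axes as the caliper's. Its flat measuring face is the plane y = 0 and looks to -y. The jaw reaches from the beam's edge (x = -8 mm) out to x = -48 mm, and is 16 mm wide (along y) at the root, 8 mm at the tip
- sliding_jaw: the caliper's moving jaw, same shape mirrored, fixed to the slider. Origin: bench level, under the beam's centreline, in the plane of its measuring face, which looks to +y; axes as the caliper's when square. The slider behind it has a black display housing 38 mm wide across the beam, y = -14 to -80 mm, 22 to 36 mm above the bench. It drags with about 1.2 N and stays where it is left
- slider_end (a point): centre of the flat end face of the slider's display housing, the end away from the jaws (80 mm behind the moving jaw's face, on the beam's centreline, 29 mm above the bench). Pushing it along the caliper's +y closes the jaw; the housing may also be pinched across its width
- jaw_tilt (a joint): how far the slider and its jaw are cocked on the beam, rad, 0 = square: springy play about the vertical axis 35 mm behind the jaw's face, about 8 N m per rad, so 6 N on the jaw 30 mm out from the beam's centreline cocks it by about 0.02
- jaw_opening (a joint): distance between the two measuring faces in m: 0 shut, up to 0.15 open
- spare_eyepiece: bystander: the smaller eyepiece, head 33 mm wide, barrel 23 mm, 48 mm high, upright; origin at the centre of its underside
- objective: bystander: a bare-metal microscope objective, 26 mm wide, 42 mm high, upright; origin at the centre of its underside
- dropper_bottle: bystander: amber dropper bottle with black cap, 34 mm wide, 75 mm high; origin at the centre of its underside
- slide_box: bystander: closed box for slides, 87 x 102 x 33 mm, grey with a white lid; origin at the centre of its underside

How it is judged:
By the outcome, as a careful person would: the job done as asked, in the order asked, and still so for the second after the job is handed in, with the robot touching nothing.
It also fails if it takes over 69 s, if anything falls off the work surface, if the arm or the gripper's body presses on something with over 40 N, if the wrist force passes 120 N, or if a joint passes its speed limit or range.

## Working session

There is one attempt and no reset: what is moved stays moved. The work goes in short steps, Python scripts to look and compute and a tool call to move; the robot and the scene stay as the last step left them, time stands still between calls to the robot, and variables do not carry over. Pictures are saved under pics/ and viewed, and the job is handed in when it is done.

Besides the shell and the picture viewer there is one more tool, called after "Request:" by a JSON object that holds its "api" and its "payload", one argument or row to a line. apply_moves: Moves the arm, as the interface text tells. Its arguments: {"type":"object","properties":{"steps":{"type":"array","items":{"type":"array"}}},"required":["steps"]}

```bash
mkdir -p pics; ls; python3 - <<'E'
from bench import r
import cv2
s=r.state();print(s)
for n in("scene","top","wrist"):
    im=r.capture(n);cv2.imwrite(f"pics/{n}0.png",im[:,:,::-1]);print(n,r.calibration(n))
E
```

```text
pics
{'time_s': 0.0, 'joints': array([ 1.14908133,  0.4694387 , -0.04859437,  1.53371423,  0.02409479,
        1.14101256, -0.08226427]), 'qd': array([ 1.93735234e-03, -1.27507859e-03,  4.39327752e-04,  2.78433523e-04,
       -4.00513666e-04,  3.17532092e-04, -9.70063829e-05]), 'joint_efforts': array([-8.70721760e-04, -5.10309112e+01, -4.64356074e-02, -2.37710005e+01,
        1.08465014e-02,  7.33416615e-03,  2.22865719e-05]), 'eef_pos': array([ 0.25816403, -0.6230306 ,  0.23025468]), 'orientation': array([ 0.39316353,  0.58857073, -0.3924246 ,  0.58737541]), 'force': array([ 0.71670961, -1.49101357, -0.22362683]), 'wrist_torque': array([-0.00666021, -0.00966305,  0.00891955]), 'gripper_width': 0.0853098391588973}
scene {'fx': 483.9143808607036, 'fy': 483.9143808607036, 'cx': 258.24012981592756, 'cy': 191.82796562533193, 'R': array([[-0.50490661,  0.86316528,  0.00387462],
       [ 0.65945723,  0.38863656, -0.64348876],
       [-0.55694298, -0.32234658, -0.76544575]]), 't': array([ 0.33442309, -0.32783669,  1.42140588])}
top {'fx': 389.01282120209925, 'fy': 389.01282120209925, 'cx': 258.15270044325734, 'cy': 190.00471813976677, 'R': array([[-0.02177378, -0.99960807,  0.01759545],
       [-0.99594063,  0.02014967, -0.08772823],
       [ 0.08733931, -0.0194342 , -0.99598903]]), 't': array([-0.03959179,  0.55961738,  0.95475909])}
wrist {'fx': 264.86067648685736, 'fy': 264.86067648685736, 'cx': 257.8512513685479, 'cy': 191.8703485815956, 'tool_from_camera': array([[ 1.07727090e-04, -2.90744005e-01,  9.56800874e-01,
        -1.43014262e-01],
       [ 6.03963651e-04, -9.56800686e-01, -2.90744016e-01,
         7.37738302e-02],
       [ 9.99999812e-01,  6.09193956e-04,  7.25254570e-05,
        -2.65004239e-04],
       [ 0.00000000e+00,  0.00000000e+00,  0.00000000e+00,
         1.00000000e+00]])}
```

View pics/top0.png

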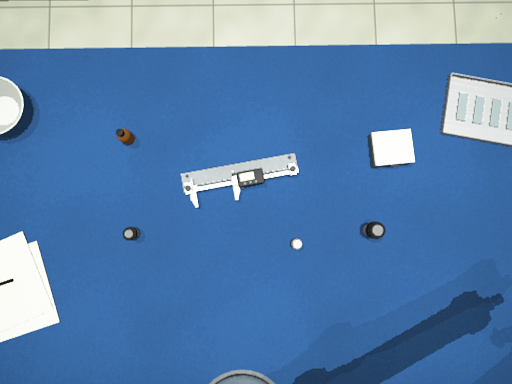

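View pics/scene0.png

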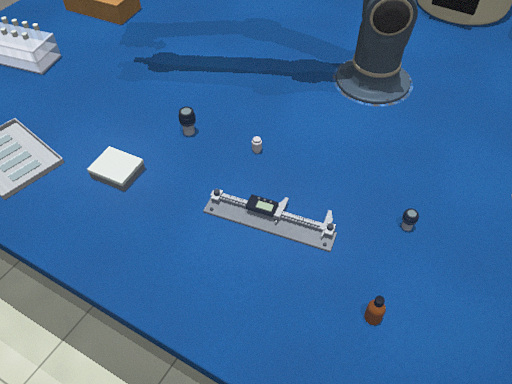

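View pics/wrist0.png

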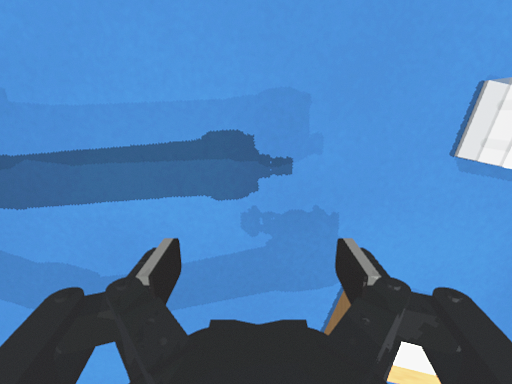

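```bash
cat > h.py <<'E'
import numpy as np,cv2
from bench import r
from scipy.spatial.transform import Rotation as Ro
def ray(n,u,v,st=None):
    c=r.calibration(n);d=np.array([(u-c["cx"])/c["fx"],(v-c["cy"])/c["fy"],1.])
    if n=="wrist":
        T=c["tool_from_camera"];Rw=Ro.from_quat(st["orientation"]).as_matrix()
        return Rw@T[:3,3]+st["eef_pos"],Rw@T[:3,:3]@d
    return -c["R"].T@c["t"],c["R"].T@d
def onz(n,u,v,z,st=None):
    o,d=ray(n,u,v,st);return o+d*(z-o[2])/d[2]
def proj(n,X,st=None):
    c=r.calibration(n);X=np.asarray(X,float)
    if n=="wrist":
        T=c["tool_from_camera"];Rw=Ro.from_quat(st["orientation"]).as_matrix()
        p=T[:3,:3].T@(Rw.T@(X-st["eef_pos"])-T[:3,3])
    else:p=c["R"]@X+c["t"]
    return np.array([c["fx"]*p[0]/p[2]+c["cx"],c["fy"]*p[1]/p[2]+c["cy"]])
def crop(src,dst,x,y,w,h,k):
    im=cv2.imread(src)[y:y+h,x:x+w];cv2.imwrite(dst,cv2.resize(im,None,fx=k,fy=k,interpolation=cv2.INTER_CUBIC))
E
python3 - <<'E'
from h import *
crop("pics/top0.png","pics/t_cal.png",175,145,130,70,6)
crop("pics/top0.png","pics/t_eye.png",350,210,50,40,10)
print(onz("top",375,230,.07),onz("top",188,188,.036),onz("top",292,169,.036),onz("scene",187,112,.07),onz("scene",188,133,0))
print(onz("scene",330,228,.036),onz("scene",217,193,.036))
for p in [(130,234),(297,244),(125,136),(392,148)]: print(onz("top",*p,.03))
E
```

```text
[ 0.45299047 -0.32798865  0.07      ] [0.56621318 0.122959   0.036     ] [ 0.60879942 -0.13707826  0.036     ] [ 0.45453761 -0.33013355  0.07      ] [ 0.45876978 -0.33320045  0.        ]
[0.57497572 0.12618932 0.036     ] [ 0.61602056 -0.13530986  0.036     ]
[0.45570651 0.26720287 0.03      ]
[ 0.42190525 -0.14462713  0.03      ]
[0.70164929 0.28144337 0.03      ]
[ 0.65862079 -0.39420955  0.03      ]
```

View pics/t_cal.png

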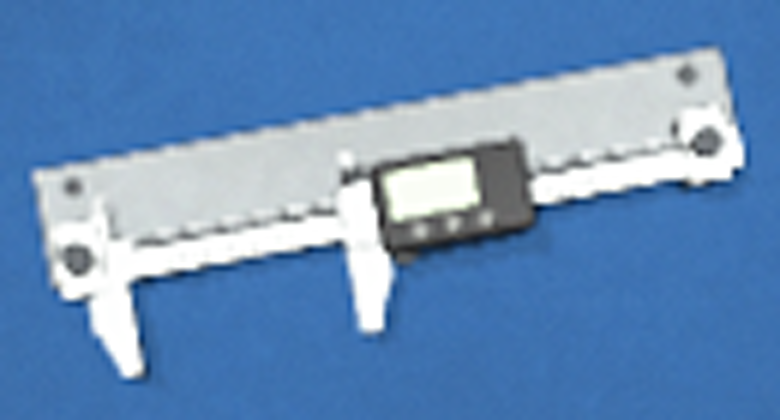

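View pics/t_eye.png

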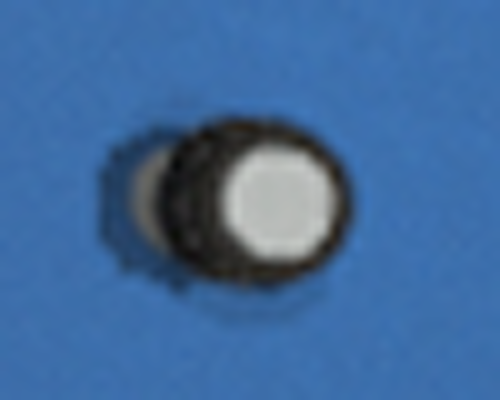

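```bash
python3 - <<'E'
from h import *
s=r.state();R=Ro.from_quat(s["orientation"]).as_matrix();print(np.round(R,3))
print("eye",onz("top",377.3,229.7,.07))
f=onz("top",187.5,187.5,.036);g=onz("top",292.2,167.9,.036);print(f,g)
y=(f-g)[:2];print(np.linalg.norm(y),np.degrees(np.arctan2(-y[0],y[1])))
crop("pics/scene0.png","pics/s_cal.png",200,180,145,75,5)
crop("pics/scene0.png","pics/s_eye.png",170,95,40,50,10)
E
```

```text
[[-0.001  0.924  0.383]
 [ 0.001  0.383 -0.924]
 [-1.    -0.    -0.002]]
eye [ 0.4535823  -0.33355701  0.07      ]
[0.56748525 0.12418918 0.036     ] [ 0.61156953 -0.13766211  0.036     ]
0.2655362920582774 9.55648160462834
```

View pics/s_cal.png

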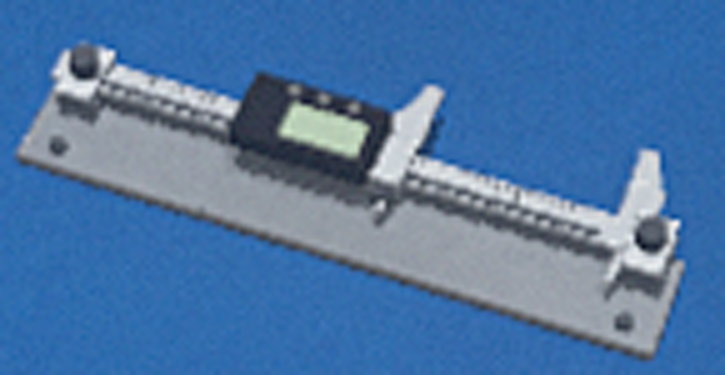

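View pics/s_eye.png

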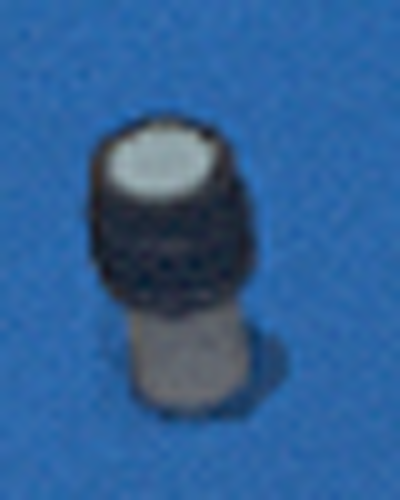

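Request:
{"api": "apply_moves", "payload": {
  "steps": [
    [[0, 0.8, -0.5], [0.75, 0, 0], 85],
    [[0, 0.8, -0.5], [0.75, 0, 0], 85],
    [[0, 0.8, -0.5], [0.75, 0, 0], 85],
    [[0, 0.9, -0.8], [0, 0, 0], 85],
    [[0, 0.9, -0.8], [0, 0, 0], 85]
  ]
}}

```text
time_s: 0.78
eef_pos: [0.3403, -0.5211, 0.228]
orientation: [0.46, 0.539, -0.46, 0.535]
force: [-0.1, -0.1, 0.2]
gripper_width: 0.0847
```

```bash
cat >> h.py <<'E'
def rel(tx,ty,tz=None,st=None):
    s=st or r.state();R=Ro.from_quat(s["orientation"]).as_matrix()
    d=np.array([tx,ty,s["eef_pos"][2] if tz is None else tz])-s["eef_pos"]
    print("t",round(s["time_s"],2),"pos",np.round(s["eef_pos"],4),"z-axis yaw",np.degrees(np.arctan2(R[0,2],-R[1,2])).round(2),"tilt",np.round(R[:2,0],4),"F",np.round(s["force"],1),"w",round(s["gripper_width"],4))
    print("need units",np.round(R.T@d/.025,2))
E
python3 -c "
from h import *
rel(.4535,-.3325)"
```

```text
t 0.78 pos [ 0.3403 -0.5211  0.228 ] z-axis yaw 8.8 tilt [-0.0041  0.0039] F [-0.1 -0.1  0.2] w 0.0847
need units [ 0.01  5.63 -6.76]
```

Request:
{"api": "apply_moves", "payload": {
  "steps": [
    [[0, 0.95, -1], [0, 0, 0], 85],
    [[0, 0.95, -1], [0, 0, 0], 85],
    [[0, 0.95, -1], [0, 0, 0], 85],
    [[0, 0.95, -1], [0, 0, 0], 85],
    [[0, 0.95, -1], [0, 0, 0], 85]
  ]
}}

```text
time_s: 1.4
eef_pos: [0.4405, -0.3743, 0.2266]
orientation: [0.461, 0.54, -0.46, 0.534]
force: [0.1, -0.5, 1.2]
gripper_width: 0.0852
```

Request:
{"api": "apply_moves", "payload": {
  "steps": [
    [[0.3, 0.5, -1], [0, 0, 0], 85],
    [[0.3, 0.2, -0.4], [0, 0, 0], 85],
    [[0, 0, 0], [0, 0, 0], 85]
  ]
}}

```text
time_s: 1.78
eef_pos: [0.4541, -0.3333, 0.2108]
orientation: [0.459, 0.541, -0.459, 0.535]
force: [-0.9, 0.3, -0.6]
gripper_width: 0.0854
```

```bash
python3 -c "
from h import *
rel(.4535,-.3325)
im=r.capture('wrist');cv2.imwrite('pics/w1.png',im[:,:,::-1]);s=r.state()
print(proj('wrist',[.4535,-.3325,.07],s))"
```

```text
t 1.77 pos [ 0.4541 -0.3333  0.2108] z-axis yaw 9.04 tilt [-0.0064  0.0066] F [-0.9  0.3 -0.6] w 0.0854
need units [ 0.   -0.02 -0.04]
[257.34423188 180.57569231]
```

View pics/w1.png

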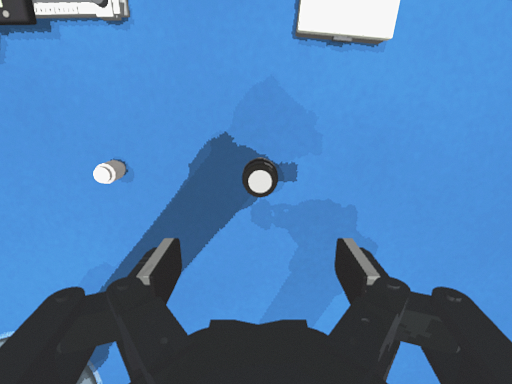

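```bash
python3 -c "
from h import *
s=r.state();im=cv2.imread('pics/w1.png');g=im.min(2)
m=((g>170)*255).astype(np.uint8);m[:150]=0;m[210:]=0;m[:,:230]=0;m[:,290:]=0
M=cv2.moments(m,True);u,v=M['m10']/M['m00'],M['m01']/M['m00'];p=onz('wrist',u,v,.07,s);print(u,v,p)
m=((im.max(2)<80)*255).astype(np.uint8);m[:150]=0;m[210:]=0;m[:,:230]=0;m[:,290:]=0
c=max(cv2.findContours(m,0,2)[0],key=cv2.contourArea);(u,v),rr=cv2.minEnclosingCircle(c);print(u,v,rr,onz('wrist',u,v,.055,s))
rel(p[0],p[1],.03)"
```

```text
259.5375302663438 180.9636803874092 [ 0.45344649 -0.3349675   0.07      ]
259.15240478515625 177.02406311035156 19.236103057861328 [ 0.45412004 -0.33439158  0.055     ]
t 1.82 pos [ 0.454  -0.3341  0.2111] z-axis yaw 8.98 tilt [-0.0058  0.0059] F [0.2 0.6 0.4] w 0.0852
need units [7.25 0.01 0.08]
```

Request:
{"api": "apply_moves", "payload": {
  "steps": [
    [[1, 0, 0.05], [-0.1, -0.07, 0.05], 85],
    [[1, 0, 0], [0, 0, 0], 85],
    [[1, 0, 0], [0, 0, 0], 85],
    [[1, 0, 0], [0, 0, 0], 85],
    [[1, 0, 0], [0, 0, 0], 85]
  ]
}}

```text
time_s: 2.45
eef_pos: [0.4529, -0.3472, 0.0863]
orientation: [0.459, 0.533, -0.461, 0.541]
force: [0.8, 0.6, 0.1]
gripper_width: 0.0853
```

```bash
python3 -c "
from h import *
rel(.4536,-.3346,.027)"
```

```text
t 2.45 pos [ 0.4529 -0.3472  0.0863] z-axis yaw 8.79 tilt [ 0.0064 -0.0103] F [0.8 0.6 0.1] w 0.0853
need units [ 2.37  0.09 -0.52]
```

```bash
cat >> h.py <<'E'
def rel(tx,ty,tz=None,yaw=9.56,st=None):
    s=st or r.state();R=Ro.from_quat(s["orientation"]).as_matrix()
    d=np.array([tx,ty,s["eef_pos"][2] if tz is None else tz])-s["eef_pos"]
    a=np.radians(yaw);z=np.array([np.sin(a),-np.cos(a),0]);x=np.array([0,0,-1.]);T=np.c_[x,np.cross(z,x),z]
    rv=Ro.from_matrix(R.T@T).as_rotvec()
    print("t",round(s["time_s"],2),"pos",np.round(s["eef_pos"],4),"F",np.round(s["force"],1),"w",round(s["gripper_width"],4))
    print("need shift",np.round(R.T@d/.025,2),"turn",np.round(rv/.1,2))
E
```

Request:
{"api": "apply_moves", "payload": {
  "steps": [
    [[0, 0.1, -0.5], [-0.1, 0.1, -0.05], 85],
    [[0, 0, 0], [0, 0, 0], 85]
  ]
}}

```text
time_s: 2.7
eef_pos: [0.4519, -0.3357, 0.0855]
orientation: [0.458, 0.539, -0.459, 0.538]
force: [-0.1, -0.2, -0.2]
gripper_width: 0.085
```

```bash
python3 -c "
from h import *
rel(.4536,-.3346,.027)"
```

```text
t 2.7 pos [ 0.4519 -0.3357  0.0855] F [-0.1 -0.2 -0.2] w 0.085
need shift [ 2.34  0.08 -0.03] turn [-0.06 -0.    0.03]
```

Request:
{"api": "apply_moves", "payload": {
  "steps": [
    [[0.6, 0.05, -0.02], [0, 0, 0], 85],
    [[0.6, 0, 0], [0, 0, 0], 85],
    [[0.6, 0, 0], [0, 0, 0], 85],
    [[0, 0, 0], [0, 0, 0], 85]
  ]
}}

```text
time_s: 3.2
eef_pos: [0.4537, -0.3363, 0.0392]
orientation: [0.458, 0.538, -0.459, 0.539]
force: [-0.5, 0.1, 0.6]
gripper_width: 0.085
```

```bash
python3 -c "
from h import *
rel(.4536,-.3346,.027)
im=r.capture('wrist');cv2.imwrite('pics/w2.png',im[:,:,::-1])"
```

```text
t 3.2 pos [ 0.4537 -0.3363  0.0392] F [-0.5  0.1  0.6] w 0.085
need shift [ 0.49  0.01 -0.07] turn [-0.07  0.02  0.01]
```

View pics/w2.png

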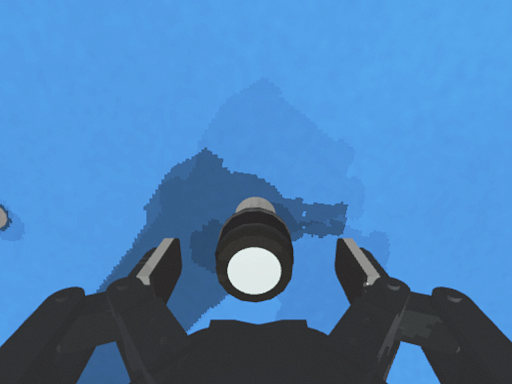

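Request:
{"api": "apply_moves", "payload": {
  "steps": [
    [[0.5, 0, -0.06], [0, 0, 0], 85],
    [[0, 0, 0], [0, 0, 0], 85]
  ]
}}

```text
time_s: 3.5
eef_pos: [0.4543, -0.3352, 0.0268]
orientation: [0.458, 0.537, -0.459, 0.539]
force: [-0.8, 1.2, 0.7]
gripper_width: 0.0848
```

Request:
{"api": "apply_moves", "payload": {
  "steps": [
    [[0, 0, 0], [0, 0, 0], 30],
    [[0, 0, 0], [0, 0, 0], 30],
    [[0, 0, 0], [0, 0, 0], 30],
    [[0, 0, 0], [0, 0, 0], 30],
    [[0, 0, 0], [0, 0, 0], 30]
  ]
}}

```text
time_s: 4.12
eef_pos: [0.4548, -0.3355, 0.0277]
orientation: [0.458, 0.537, -0.459, 0.54]
force: [-0.8, -0.3, -1.1]
gripper_width: 0.0409
```

```bash
python3 -c "
from h import *
rel(.4536,-.3346,.027)
im=r.capture('wrist');cv2.imwrite('pics/w3.png',im[:,:,::-1])"
```

```text
t 4.12 pos [ 0.4548 -0.3355  0.0277] F [-0.8 -0.3 -1.1] w 0.0409
need shift [ 0.03 -0.04 -0.04] turn [-0.07  0.05 -0.02]
```

View pics/w3.png

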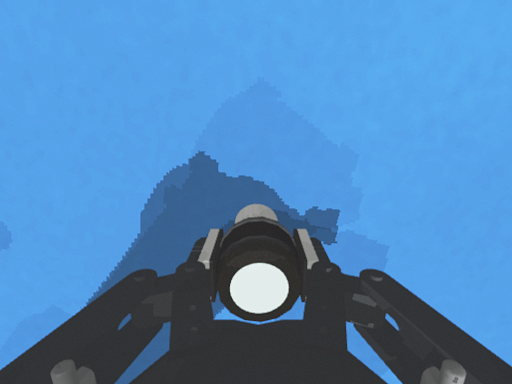

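Request:
{"api": "apply_moves", "payload": {
  "steps": [
    [[-0.5, 0, 0], [0, 0, 0], 30],
    [[-1, 0, 0], [0, 0, 0], 30],
    [[-1, 0, 0], [0, 0, 0], 30],
    [[-1, 0, 0], [0, 0, 0], 30],
    [[-1, 0, 0], [0, 0, 0], 30]
  ]
}}

```text
time_s: 4.8
eef_pos: [0.4534, -0.3344, 0.1445]
orientation: [0.458, 0.538, -0.459, 0.539]
force: [-0.1, -0.5, -1.0]
gripper_width: 0.0408
```

Request:
{"api": "apply_moves", "payload": {
  "steps": [
    [[-1, 0, 0], [0, 0, 0], 30],
    [[-1, 0, -0.5], [0, 0, 0], 30],
    [[-0.5, 0.3, -0.8], [0, 0, 0], 30],
    [[0, 0.3, -1], [0, 0, 0], 30],
    [[0, 0.3, -1], [0, 0, 0], 30]
  ]
}}

```text
time_s: 5.42
eef_pos: [0.4636, -0.2473, 0.2139]
orientation: [0.459, 0.534, -0.46, 0.541]
force: [-0.4, -0.3, -0.9]
gripper_width: 0.0406
```

```bash
python3 -c "
from h import *
rel(.49,.06,.2)"
```

```text
t 5.42 pos [ 0.4636 -0.2473  0.2139] F [-0.4 -0.3 -0.9] w 0.0406
need shift [  0.48   2.96 -11.98] turn [-0.11  0.08 -0.06]
```

Request:
{"api": "apply_moves", "payload": {
  "steps": [
    [[0, 0.25, -1], [0, 0, 0], 30],
    [[0, 0.25, -1], [0, 0, 0], 30],
    [[0, 0.25, -1], [0, 0, 0], 30],
    [[0, 0.25, -1], [0, 0, 0], 30],
    [[0, 0.25, -1], [0, 0, 0], 30]
  ]
}}

```text
time_s: 6.05
eef_pos: [0.4739, -0.1077, 0.2131]
orientation: [0.457, 0.536, -0.458, 0.542]
force: [-0.4, 0.7, -1.2]
gripper_width: 0.0404
```

Request:
{"api": "apply_moves", "payload": {
  "steps": [
    [[0, 0.25, -1], [0, 0, 0], 30],
    [[0, 0.25, -1], [0, 0, 0], 30],
    [[0, 0.25, -1], [0, 0, 0], 30],
    [[0, 0.25, -1], [0, 0, 0], 30],
    [[0, 0.25, -1], [0, 0, 0], 30]
  ]
}}

```text
time_s: 6.68
eef_pos: [0.4813, 0.0311, 0.2124]
orientation: [0.455, 0.539, -0.456, 0.542]
force: [0.3, -0.0, -0.8]
gripper_width: 0.0409
```

```bash
python3 -c "
from h import *
rel(.49,.06,.2)"
```

```text
t 6.67 pos [0.4813 0.0311 0.2124] F [ 0.3 -0.  -0.8] w 0.0409
need shift [ 0.49  0.54 -1.08] turn [ 0.03  0.05 -0.02]
```

Request:
{"api": "apply_moves", "payload": {
  "steps": [
    [[0, 0.3, -0.9], [0, 0.05, 0], 30],
    [[0, 0, 0], [0, 0, 0], 30],
    [[0, 0, 0], [0, 0, 0], 30]
  ]
}}

```text
time_s: 7.05
eef_pos: [0.4829, 0.059, 0.2122]
orientation: [0.454, 0.542, -0.454, 0.542]
force: [0.2, -0.9, -2.0]
gripper_width: 0.041
```

```bash
python3 -c "
from h import *
import pickle
rel(.49,.06,.2);s=r.state();pickle.dump(s,open('s4.pkl','wb'))
im=r.capture('wrist');cv2.imwrite('pics/w4.png',im[:,:,::-1]);crop('pics/w4.png','pics/w4c.png',120,0,392,290,2)"
```

```text
t 7.05 pos [0.4829 0.059  0.2122] F [ 0.2 -0.9 -2. ] w 0.041
need shift [0.49 0.29 0.01] turn [ 0.1  -0.   -0.01]
```

View pics/w4c.png

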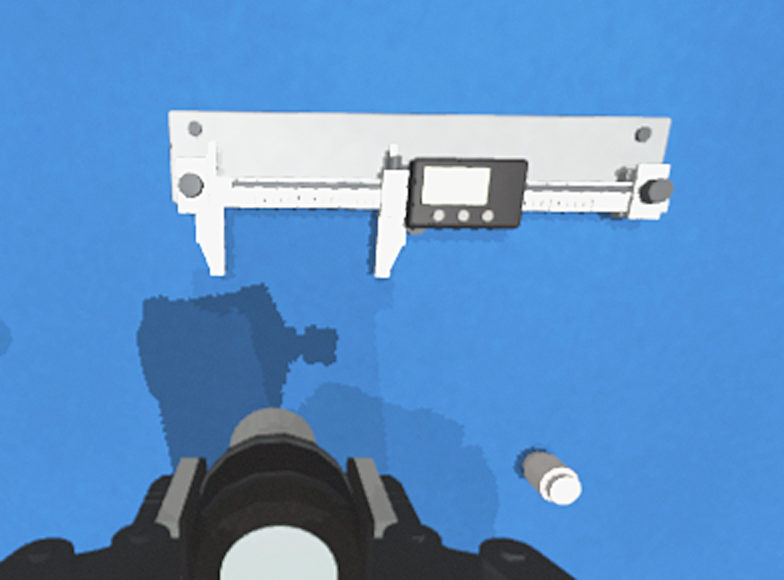

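```bash
python3 -c "
from h import *
import pickle
s=pickle.load(open('s4.pkl','rb'))
P=lambda x,y,z:onz('wrist',120+x/2-.25,y/2-.25,z,s)
f=P(191,184,.036);g=P(656,191,.036);y=(f-g)[:2];L=np.linalg.norm(y);y/=L;x=np.array([y[1],-y[0]]);print(f,g,L,np.degrees(np.arctan2(-y[0],y[1])))
o=f[:2]-.017*y;print('origin',o)
C=lambda p:np.round([(p[:2]-o)@x*1e3,(p[:2]-o)@y*1e3],1)
for q in [(224,212),(224,274),(210,274),(380,212),(375,276),(388,276),(224,205),(300,208),(300,180)]: print(q,C(P(*q,.022)))
t=o-.029*x-.019*y;print('target',t)
print('eyepiece lens/offset', [C(P(279,560,z))for z in(.25,)])
rel(t[0],t[1],.0285,yaw=np.degrees(np.arctan2(-y[0],y[1])))
"
```

```text
[0.56791529 0.12335004 0.036     ] [ 0.61065795 -0.13656818  0.036     ] 0.26340921352040453 9.338513880564067
origin [0.57067383 0.10657534]
(224, 212) [-14.5  -0.1]
(224, 274) [-51.    0.4]
(210, 274) [-51.1   9.1]
(380, 212) [-13.2 -93.4]
(375, 276) [-50.9 -93. ]
(388, 276) [ -50.8 -101.1]
(224, 205) [-10.6  -0.2]
(300, 208) [-11.6 -45.5]
(300, 180) [  4.  -45.1]
target [0.54514125 0.0831214 ]
eyepiece lens/offset [array([-95. , -33.3])]
t 7.1 pos [0.4829 0.059  0.2122] F [-1.   0.6 -1.2] w 0.0407
need shift [ 7.35  2.61 -0.51] turn [ 0.13 -0.01 -0.01]
```

```bash
python3 -c "
from h import *
o=np.array([.5707,.1066]);a=np.radians(9.4);y=np.array([-np.sin(a),np.cos(a)]);x=np.array([y[1],-y[0]])
C=lambda p:np.round([(p[:2]-o)@x*1e3,(p[:2]-o)@y*1e3],1)
for q in [(78,258,.036),(706,140,.036),(143,374,.022),(123,379,.022),(360,331,.022),(240,254,.022),(240,226,.022),(141,330,.022)]:print('top',q,C(onz('top',175+q[0]/6-.4,145+q[1]/6-.4,q[2])))
for q in [(652,233,.036),(84,60,.036),(645,150,.022),(660,150,.022),(430,86,.022),(500,178,.022),(490,200,.022),(510,196,.022)]:print('scene',q,C(onz('scene',200+q[0]/5-.4,180+q[1]/5-.4,q[2])))
"
python3 - <<'E'
from h import *
im=cv2.imread('pics/w4.png');print(im[85:110:1,270].mean(1).round()); 
im=cv2.imread('pics/top0.png');print(im[178:196,212].mean(1).round())
E
```

```text
top (78, 258, 0.036) [-0.6 17.7]
top (706, 140, 0.036) [   0.3 -247.8]
top (143, 374, 0.022) [-51.9   1.3]
top (123, 379, 0.022) [-52.4   9.8]
top (360, 331, 0.022) [-50.8 -91.1]
top (240, 254, 0.022) [ -9.6 -47.4]
top (240, 226, 0.022) [  2.  -49.4]
top (141, 330, 0.022) [-33.6  -1.1]
scene (652, 233, 0.036) [ 2.8 17.4]
scene (84, 60, 0.036) [   1.9 -249. ]
scene (645, 150, 0.022) [-50.8   1. ]
scene (660, 150, 0.022) [-53.2   7.2]
scene (430, 86, 0.022) [ -51.3 -100.8]
scene (500, 178, 0.022) [-12.5 -54.8]
scene (490, 200, 0.022) [  0.7 -55.2]
scene (510, 196, 0.022) [ -4.5 -47.6]
[238. 238. 238. 234. 250. 248. 158. 159. 162. 254. 249. 248. 248. 248.
 248. 249. 248. 251. 235. 107. 127. 129. 128. 136. 144.]
[213. 214. 214. 229. 194. 128. 245. 255. 252. 255. 233.  73. 106. 115.
 119. 118. 120. 121.]
```

Request:
{"api": "apply_moves", "payload": {
  "steps": [
    [[0.5, 0.8, -0.25], [0.1, 0, 0], 30],
    [[0.5, 0.8, -0.25], [0, 0, 0], 30],
    [[0.5, 0.8, 0], [0, 0, 0], 30],
    [[0.5, 0, 0], [0, 0, 0], 30],
    [[0, 0, 0], [0, 0, 0], 30]
  ]
}}

```text
time_s: 7.72
eef_pos: [0.5403, 0.0759, 0.1605]
orientation: [0.458, 0.537, -0.46, 0.538]
force: [-0.1, -0.3, -1.1]
gripper_width: 0.0406
```

```bash
python3 -c "
from h import *
rel(.5424,.0817,.0285,9.4)"
```

```text
t 7.72 pos [0.5403 0.0759 0.1605] F [-0.1 -0.3 -1.1] w 0.0406
need shift [ 5.28  0.13 -0.23] turn [-0.07  0.03  0.01]
```

Request:
{"api": "apply_moves", "payload": {
  "steps": [
    [[0.7, 0.08, -0.18], [-0.06, 0.02, 0], 30],
    [[0.8, 0, 0], [0, 0, 0], 30],
    [[0.8, 0, 0], [0, 0, 0], 30],
    [[0.3, 0, 0], [0, 0, 0], 30],
    [[0, 0, 0], [0, 0, 0], 30]
  ]
}}

```text
time_s: 8.35
eef_pos: [0.5396, 0.0803, 0.0929]
orientation: [0.457, 0.539, -0.458, 0.539]
force: [-0.5, 0.5, -1.0]
gripper_width: 0.0409
```

```bash
python3 -c "
from h import *
import pickle
rel(.5424,.0817,.0285,9.4);s=r.state();pickle.dump(s,open('s5.pkl','wb'))
im=r.capture('wrist');cv2.imwrite('pics/w5.png',im[:,:,::-1])"
```

```text
t 8.35 pos [0.5396 0.0803 0.0929] F [-0.5  0.5 -1. ] w 0.0409
need shift [ 2.58  0.12 -0.04] turn [-0.01  0.01  0.01]
```

View pics/w5.png

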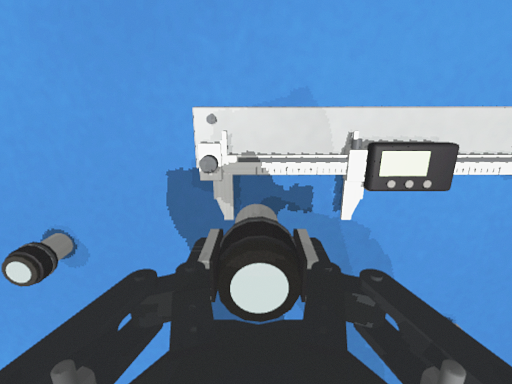

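```bash
python3 -c "
from h import *
import pickle
s=pickle.load(open('s5.pkl','rb'));crop('pics/w5.png','pics/w5c.png',190,120,180,130,4)
R=Ro.from_quat(s['orientation']).as_matrix()
for q in [(233,185,.022),(234,218,.022),(300,174,.022),(344,205,.022),(208,162,.036)]:
  p=onz('wrist',*q,s) ;d=R.T@(p-s['eef_pos']);print(q,p.round(4),'tool y,-z mm',(d[1]*1e3).round(1),(-d[2]*1e3).round(1))
"
```

```text
(233, 185, 0.022) [0.5507 0.1033 0.022 ] tool y,-z mm 14.7 21.0
(234, 218, 0.022) [0.5213 0.0984 0.022 ] tool y,-z mm -15.1 20.9
(300, 174, 0.022) [0.5691 0.0499 0.022 ] tool y,-z mm 24.2 -34.7
(344, 205, 0.022) [0.5486 0.007  0.022 ] tool y,-z mm -3.0 -73.7
(208, 162, 0.036) [0.5697 0.1239 0.036 ] tool y,-z mm 36.8 38.2
```

View pics/w5c.png

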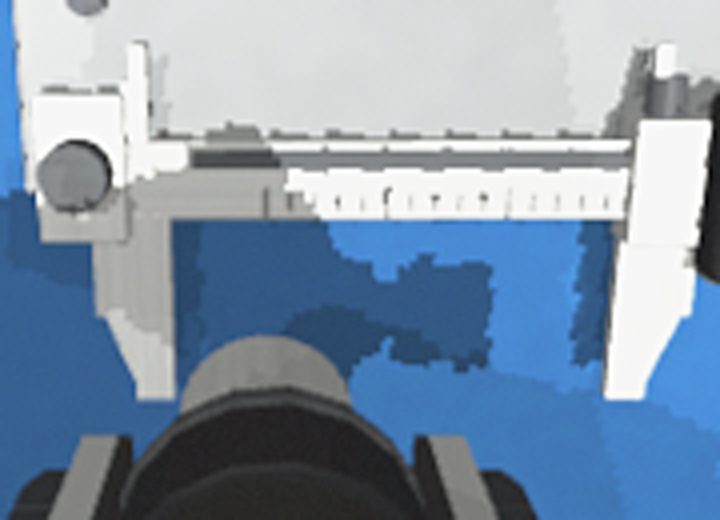

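Request:
{"api": "apply_moves", "payload": {
  "steps": [
    [[0.5, 0.12, -0.07], [0, 0, 0], 30],
    [[0.7, 0, 0], [0, 0, 0], 30],
    [[0.7, 0, 0], [0, 0, 0], 30],
    [[0.4, 0, 0], [0, 0, 0], 30],
    [[0, 0, 0], [0, 0, 0], 30]
  ]
}}

```text
time_s: 9.02
eef_pos: [0.5433, 0.0828, 0.0323]
orientation: [0.458, 0.539, -0.458, 0.54]
force: [0.1, -0.2, -1.0]
gripper_width: 0.0403
```

```bash
python3 -c "
from h import *
rel(.5424,.0827,.0278,9.4)"
```

```text
t 9.03 pos [0.5433 0.0828 0.0323] F [ 0.1 -0.2 -1. ] w 0.0403
need shift [ 0.18 -0.04 -0.  ] turn [-0.01  0.01 -0.01]
```

Request:
{"api": "apply_moves", "payload": {
  "steps": [
    [[0.12, 0, 0], [0, 0, 0], 30],
    [[0.05, 0, 0], [0, 0, 0], 30],
    [[0, 0, 0], [0, 0, 0], 30]
  ]
}}

```text
time_s: 9.4
eef_pos: [0.544, 0.083, 0.0285]
orientation: [0.458, 0.538, -0.457, 0.54]
force: [0.1, -0.9, -0.4]
gripper_width: 0.0405
```

```bash
python3 -c "
from h import *
rel(.5424,.0827,.0278,9.4)
im=r.capture('wrist');cv2.imwrite('pics/w6.png',im[:,:,::-1])
im=r.capture('scene');cv2.imwrite('pics/s6.png',im[:,:,::-1]);crop('pics/s6.png','pics/s6c.png',200,150,180,110,4)"
```

```text
t 9.4 pos [0.544  0.083  0.0285] F [ 0.1 -0.9 -0.4] w 0.0405
need shift [ 0.03 -0.07  0.  ] turn [-0.01  0.01 -0.03]
```

View pics/w6.png

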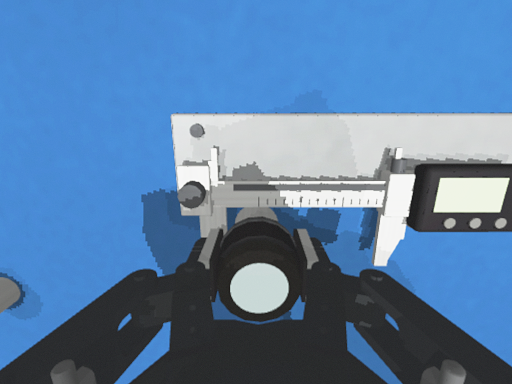

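View pics/s6c.png

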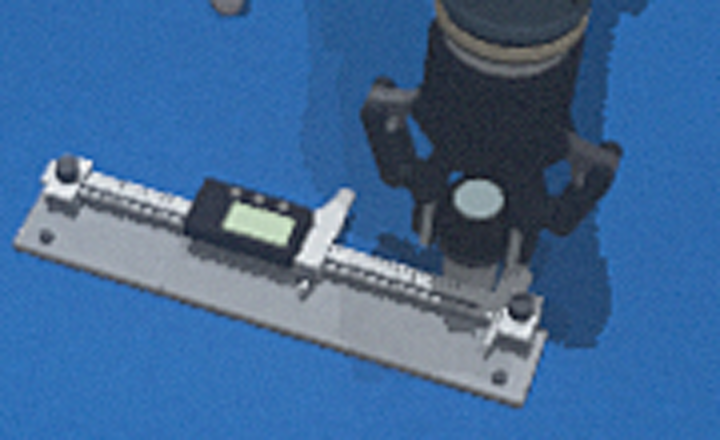

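Request:
{"api": "apply_moves", "payload": {
  "steps": [
    [[0.04, 0, 0], [0, 0, 0], 30],
    [[0.02, 0, 0], [0, 0, 0], 30]
  ]
}}

```text
time_s: 9.75
eef_pos: [0.5444, 0.083, 0.0276]
orientation: [0.458, 0.538, -0.457, 0.54]
force: [-1.4, -0.5, 2.6]
gripper_width: 0.041
```

```bash
python3 -c "
from h import *
rel(.5424,.0827,.0278,9.4)"
```

```text
t 9.75 pos [0.5444 0.083  0.0276] F [-1.4 -0.5  2.6] w 0.041
need shift [-0.01 -0.08 -0.  ] turn [-0.01  0.01 -0.04]
```

Request:
{"api": "apply_moves", "payload": {
  "steps": [
    [[0, 0, 0], [0, 0, 0], 60],
    [[0, 0, 0], [0, 0, 0], 85],
    [[0, 0, 0], [0, 0, 0], 85],
    [[0, 0, 0], [0, 0, 0], 85],
    [[0, 0, 0], [0, 0, 0], 85]
  ]
}}

```text
time_s: 10.38
eef_pos: [0.5448, 0.0831, 0.0278]
orientation: [0.459, 0.538, -0.457, 0.54]
force: [-1.4, -0.5, -0.2]
gripper_width: 0.0851
```

```bash
python3 -c "
from h import *
rel(.5424,.0827,.0278,9.4)
im=r.capture('wrist');cv2.imwrite('pics/w7.png',im[:,:,::-1])"
```

```text
t 10.38 pos [0.5448 0.0831 0.0278] F [-1.4 -0.5 -0.2] w 0.0851
need shift [ 0.  -0.1  0. ] turn [-0.01  0.01 -0.05]
```

View pics/w7.png

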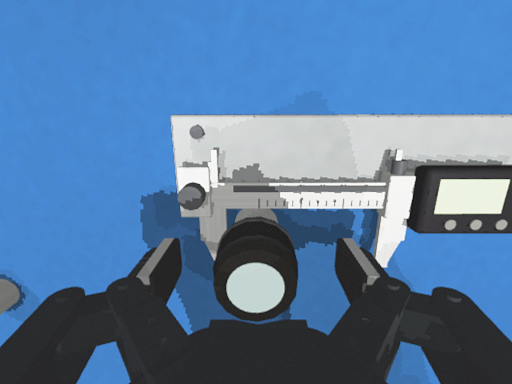

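Request:
{"api": "apply_moves", "payload": {
  "steps": [
    [[-0.4, 0, 0], [0, 0, 0], 85],
    [[-0.8, 0, 0], [0, 0, 0], 85],
    [[-0.8, 0, 0], [0, 0, 0], 85],
    [[-0.9, 0, 0], [0, 0, 0], 85],
    [[-0.9, 0, 0], [0, 0, 0], 85]
  ]
}}

```text
time_s: 11.05
eef_pos: [0.5434, 0.0831, 0.1265]
orientation: [0.458, 0.538, -0.457, 0.54]
force: [0.2, 0.1, -0.2]
gripper_width: 0.0851
```

```bash
python3 -c "
from h import *
rel(.6012,-.0962,.13,9.4)
im=r.capture('wrist');cv2.imwrite('pics/w8.png',im[:,:,::-1])"
```

```text
t 11.05 pos [0.5434 0.0831 0.1265] F [ 0.2  0.1 -0.2] w 0.0851
need shift [-0.13  1.11  7.45] turn [-0.01  0.01 -0.02]
```

View pics/w8.png

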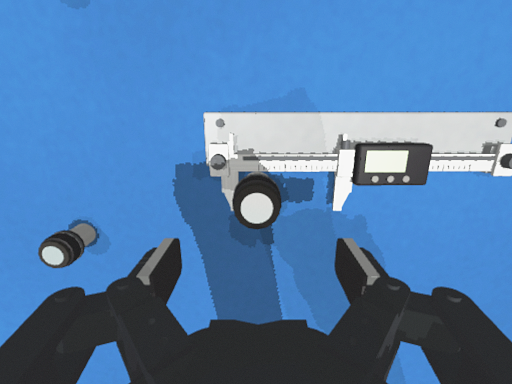

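```bash
python3 -c "
from h import *
s=r.state();o=np.array([.5707,.1066]);a=np.radians(9.4);y=np.array([-np.sin(a),np.cos(a)]);x=np.array([y[1],-y[0]])
for q in [(431,146,.036),(431,183,.036),(358,144,.036),(354,185,.036),(218,161,.036),(508,161,.036)]:
  p=onz('wrist',*q,s);print(q,p.round(4),((p[:2]-o)@x*1e3).round(1),((p[:2]-o)@y*1e3).round(1))"
```

```text
(431, 146, 0.036) [ 0.6149 -0.0607  0.036 ] 16.3 -172.3
(431, 183, 0.036) [ 0.5825 -0.0724  0.036 ] -17.6 -178.6
(358, 144, 0.036) [0.606  0.0038 0.036 ] 18.1 -107.2
(354, 185, 0.036) [ 0.569  -0.0027  0.036 ] -19.5 -107.5
(218, 161, 0.036) [0.5707 0.1244 0.036 ] 2.9 17.5
(508, 161, 0.036) [ 0.6134 -0.134   0.036 ] 2.9 -244.3
```

Request:
{"api": "apply_moves", "payload": {
  "steps": [
    [[0, 0, 1], [0, 0, 0], 0],
    [[0, 0, 1], [0, 0, 0], 0],
    [[0, 0.2, 1], [0, 0, 0], 0],
    [[0, 0.4, 1], [0, 0, 0], 0],
    [[0, 0.5, 1], [0, 0, 0], 0]
  ]
}}

```text
time_s: 11.72
eef_pos: [0.5943, -0.0351, 0.1338]
orientation: [0.459, 0.537, -0.452, 0.544]
force: [0.3, 0.6, 0.8]
gripper_width: -0.0003
```

```bash
python3 -c "
from h import *
rel(.6012,-.0962,.13,9.4)"
```

```text
t 11.72 pos [ 0.5943 -0.0351  0.1338] F [0.3 0.6 0.8] w -0.0003
need shift [ 0.15 -0.14  2.45] turn [ 0.06  0.01 -0.13]
```

Request:
{"api": "apply_moves", "payload": {
  "steps": [
    [[0, 0, 1], [0, 0, -0.1], 0],
    [[0, 0, 1], [0, 0, 0], 0],
    [[0, 0, 0.4], [0, 0, 0], 0],
    [[0, 0, 0], [0, 0, 0], 0]
  ]
}}

```text
time_s: 12.22
eef_pos: [0.6055, -0.0977, 0.1346]
orientation: [0.458, 0.539, -0.456, 0.541]
force: [-0.3, 0.9, 0.5]
gripper_width: 0.0
```

```bash
python3 -c "
from h import *
rel(.602,-.096,.027,9.4)
im=r.capture('wrist');cv2.imwrite('pics/w9.png',im[:,:,::-1])"
```

```text
t 12.22 pos [ 0.6055 -0.0977  0.1346] F [-0.3  0.9  0.5] w 0.0
need shift [ 4.3  -0.15 -0.1 ] turn [ 0.03  0.01 -0.05]
```

View pics/w9.png

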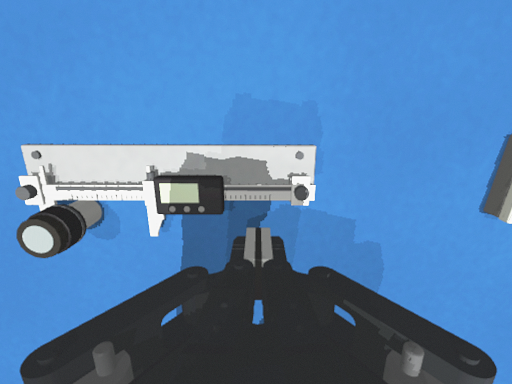

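Request:
{"api": "apply_moves", "payload": {
  "steps": [
    [[0.8, -0.15, -0.1], [0, 0, -0.05], 0],
    [[0.8, 0, 0], [0, 0, 0], 0],
    [[0.8, 0, 0], [0, 0, 0], 0],
    [[0.6, 0, 0], [0, 0, 0], 0],
    [[0, 0, 0], [0, 0, 0], 0]
  ]
}}

```text
time_s: 12.9
eef_pos: [0.598, -0.0881, 0.0532]
orientation: [0.453, 0.544, -0.455, 0.54]
force: [0.1, -0.1, -0.4]
gripper_width: -0.0
```

```bash
python3 -c "
from h import *
rel(.602,-.096,.028,9.4)
im=r.capture('wrist');cv2.imwrite('pics/w10.png',im[:,:,::-1])"
```

```text
t 12.9 pos [ 0.598  -0.0881  0.0532] F [ 0.1 -0.1 -0.4] w -0.0
need shift [1.01 0.11 0.34] turn [ 0.12 -0.03  0.05]
```

View pics/w10.png

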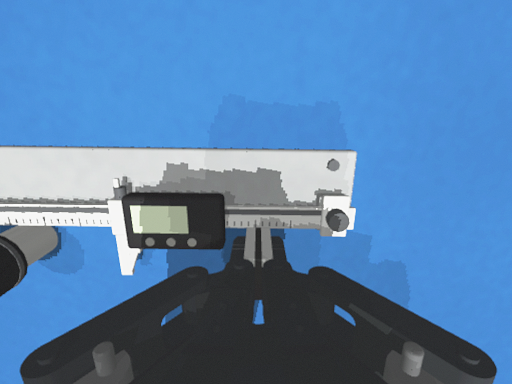

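Request:
{"api": "apply_moves", "payload": {
  "steps": [
    [[0.3, 0.11, 0.3], [0.1, 0, 0.05], 0],
    [[0.4, 0, 0], [0, 0, 0], 0],
    [[0, 0, 0], [0, 0, 0], 0]
  ]
}}

```text
time_s: 13.32
eef_pos: [0.6041, -0.0957, 0.0367]
orientation: [0.459, 0.539, -0.455, 0.54]
force: [-0.1, -0.3, -0.8]
gripper_width: -0.0002
```

```bash
python3 -c "
from h import *
rel(.602,-.096,.028,9.4)"
```

```text
t 13.32 pos [ 0.6041 -0.0957  0.0367] F [-0.1 -0.3 -0.8] w -0.0002
need shift [ 0.35 -0.09 -0.  ] turn [ 0.01 -0.02 -0.04]
```

Request:
{"api": "apply_moves", "payload": {
  "steps": [
    [[0.3, -0.09, 0], [0, 0, -0.04], 0],
    [[0.04, 0, 0], [0, 0, 0], 0],
    [[0, 0, 0], [0, 0, 0], 0]
  ]
}}

```text
time_s: 13.7
eef_pos: [0.602, -0.0961, 0.0279]
orientation: [0.458, 0.54, -0.456, 0.539]
force: [0.0, 1.2, 0.6]
gripper_width: -0.0
```

```bash
python3 -c "
from h import *
rel(.602,-.096,.028,9.4)
im=r.capture('wrist');cv2.imwrite('pics/w11.png',im[:,:,::-1])"
```

```text
t 13.7 pos [ 0.602  -0.0961  0.0279] F [0.  1.2 0.6] w -0.0
need shift [-0. -0. -0.] turn [ 0.01 -0.02 -0.01]
```

View pics/w11.png

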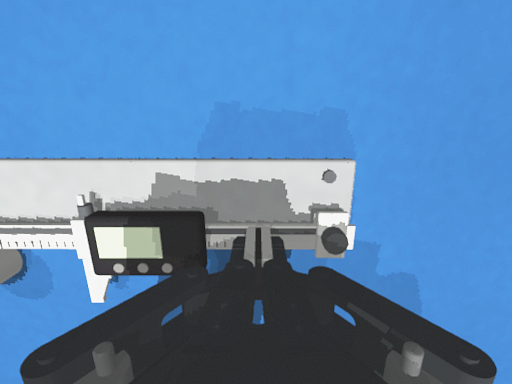

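Request:
{"api": "apply_moves", "payload": {
  "steps": [
    [[0, 0, -0.3], [0, 0, 0], 0],
    [[0, 0, -0.3], [0, 0, 0], 0],
    [[0, 0, -0.3], [0, 0, 0], 0],
    [[0, 0, -0.3], [0, 0, 0], 0],
    [[0, 0, 0], [0, 0, 0], 0]
  ]
}}

```text
time_s: 14.38
eef_pos: [0.597, -0.0642, 0.0286]
orientation: [0.458, 0.54, -0.456, 0.54]
force: [-0.6, -0.3, 0.1]
gripper_width: 0.0
```

```bash
cat >> h.py <<'E'
def calf():
    s=r.state();o=np.array([.5707,.1066]);a=np.radians(9.4);y=np.array([-np.sin(a),np.cos(a)]);x=np.array([y[1],-y[0]])
    d=s["eef_pos"][:2]-o;F=s["force"]
    print("cal x,y mm",(d@x*1e3).round(2),(d@y*1e3).round(2),"Fx,Fy",(F[:2]@x).round(2),(F[:2]@y).round(2))
    t=o-.001*x+(d@y)*y;rel(t[0],t[1],.028,9.4)
E
python3 -c "
from h import *
calf()"
```

```text
cal x,y mm -1.99 -172.75 Fx,Fy -0.67 -0.19
t 14.38 pos [ 0.597  -0.0642  0.0286] F [-0.6 -0.3  0.1] w 0.0
need shift [0.02 0.04 0.  ] turn [ 0.02 -0.01 -0.02]
```

Request:
{"api": "apply_moves", "payload": {
  "steps": [
    [[0, 0, -0.25], [0, 0, 0], 0],
    [[0, 0, -0.25], [0, 0, 0], 0],
    [[0, 0, -0.2], [0, 0, 0], 0],
    [[0, 0, 0], [0, 0, 0], 0]
  ]
}}

```text
time_s: 14.88
eef_pos: [0.594, -0.0463, 0.0286]
orientation: [0.458, 0.539, -0.456, 0.54]
force: [-0.7, -0.1, 0.7]
gripper_width: -0.0002
```

```bash
python3 -c "
from h import *
calf()
im=r.capture('wrist');cv2.imwrite('pics/w12.png',im[:,:,::-1])"
```

```text
cal x,y mm -2.02 -154.66 Fx,Fy -0.69 -0.03
t 14.88 pos [ 0.594  -0.0463  0.0286] F [-0.7 -0.1  0.7] w -0.0002
need shift [0.03 0.04 0.  ] turn [ 0.01 -0.01 -0.02]
```

View pics/w12.png

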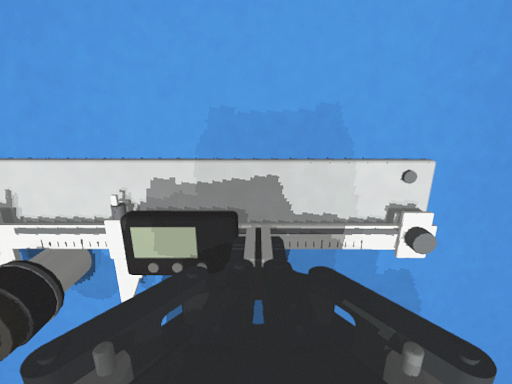

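Request:
{"api": "apply_moves", "payload": {
  "steps": [
    [[0, 0.03, -0.25], [0, 0, 0], 0],
    [[0, 0, -0.25], [0, 0, 0], 0],
    [[0, 0, -0.15], [0, 0, 0], 0],
    [[0, 0, 0], [0, 0, 0], 0]
  ]
}}

```text
time_s: 15.42
eef_pos: [0.5915, -0.0298, 0.0286]
orientation: [0.457, 0.539, -0.457, 0.54]
force: [-0.4, -0.6, 0.2]
gripper_width: 0.0001
```

```bash
python3 -c "
from h import *
calf()
im=r.capture('wrist');cv2.imwrite('pics/w13.png',im[:,:,::-1]);calf()
im=r.capture('scene');cv2.imwrite('pics/s13.png',im[:,:,::-1]);crop('pics/s13.png','pics/s13c.png',200,150,180,110,4)"
```

```text
cal x,y mm -1.76 -137.94 Fx,Fy -0.49 -0.51
t 15.43 pos [ 0.5915 -0.0298  0.0286] F [-0.4 -0.6  0.2] w 0.0001
need shift [0.02 0.03 0.  ] turn [ 0.01 -0.   -0.01]
cal x,y mm -1.7 -137.98 Fx,Fy -0.76 -0.18
t 15.47 pos [ 0.5916 -0.0298  0.0286] F [-0.7 -0.3 -0. ] w 0.0001
need shift [0.02 0.03 0.  ] turn [ 0.01 -0.   -0.01]
```

View pics/w13.png

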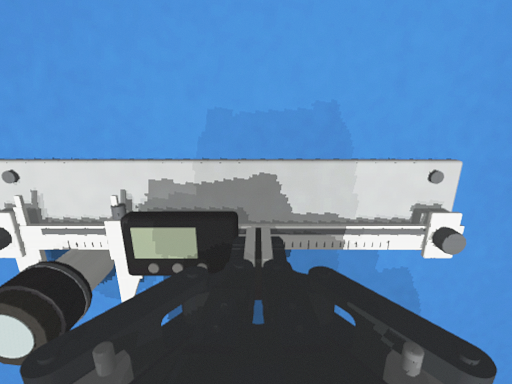

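View pics/s13c.png

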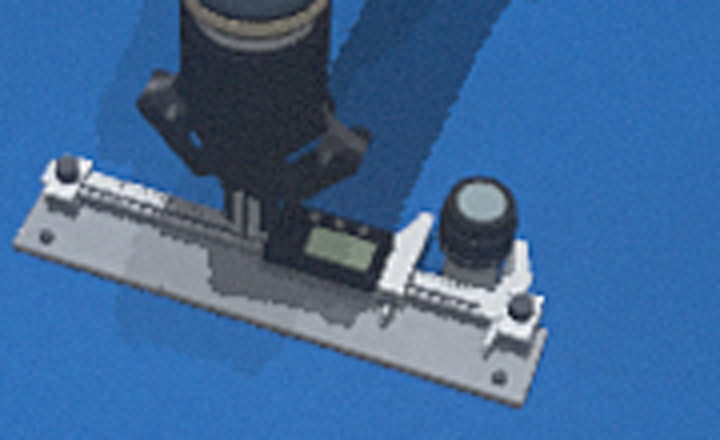

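Request:
{"api": "apply_moves", "payload": {
  "steps": [
    [[0, 0.02, -0.1], [0, 0, 0], 0],
    [[0, 0, -0.1], [0, 0, 0], 0],
    [[0, 0, -0.1], [0, 0, 0], 0]
  ]
}}

```text
time_s: 15.9
eef_pos: [0.5908, -0.0232, 0.0285]
orientation: [0.458, 0.539, -0.458, 0.539]
force: [-1.1, -1.6, 1.2]
gripper_width: -0.0001
```

```bash
python3 -c "
from h import *
calf()"
```

```text
cal x,y mm -1.38 -131.37 Fx,Fy -1.38 -1.4
t 15.9 pos [ 0.5908 -0.0232  0.0285] F [-1.1 -1.6  1.2] w -0.0001
need shift [ 0.02  0.02 -0.  ] turn [-0.01  0.   -0.  ]
```

Request:
{"api": "apply_moves", "payload": {
  "steps": [
    [[0, 0, -0.06], [0, 0, 0], 0],
    [[0, 0, -0.06], [0, 0, 0], 0]
  ]
}}

```text
time_s: 16.15
eef_pos: [0.5903, -0.02, 0.0285]
orientation: [0.458, 0.539, -0.458, 0.539]
force: [0.1, -1.2, 0.1]
gripper_width: -0.0002
```

```bash
python3 -c "
from h import *
calf()
im=r.capture('scene');cv2.imwrite('pics/s14.png',im[:,:,::-1]);crop('pics/s14.png','pics/s14c.png',270,180,80,60,9)
im=r.capture('wrist');cv2.imwrite('pics/w14.png',im[:,:,::-1]);crop('pics/w14.png','pics/w14c.png',0,170,260,150,3)"
```

```text
cal x,y mm -1.35 -128.14 Fx,Fy -0.13 -1.19
t 16.15 pos [ 0.5903 -0.02    0.0285] F [ 0.1 -1.2  0.1] w -0.0002
need shift [ 0.02  0.01 -0.  ] turn [-0.01  0.01 -0.01]
```

View pics/w14c.png

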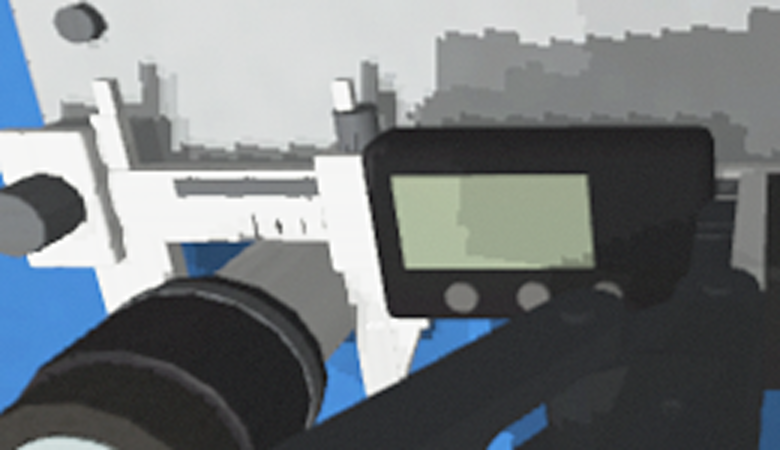

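View pics/s14c.png

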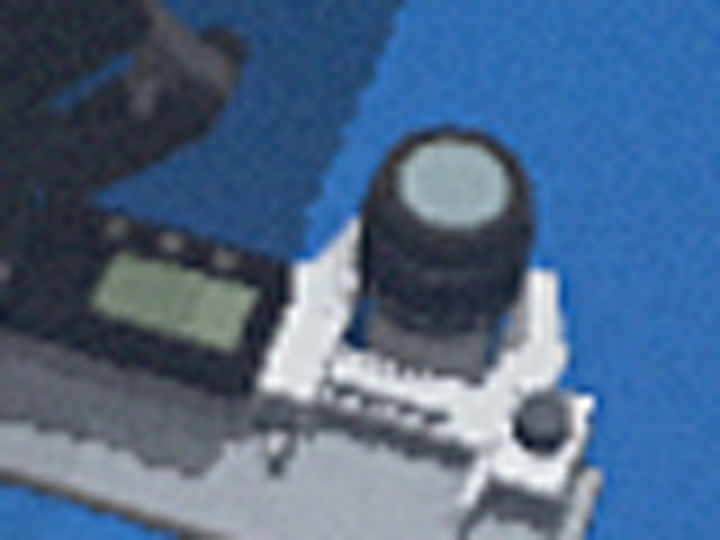

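Request:
{"api": "apply_moves", "payload": {
  "steps": [
    [[0, 0, -0.04], [0, 0, 0], 0],
    [[0, 0, -0.04], [0, 0, 0], 0],
    [[0, 0, -0.04], [0, 0, 0], 0]
  ]
}}

```text
time_s: 16.62
eef_pos: [0.5898, -0.0169, 0.0285]
orientation: [0.458, 0.539, -0.458, 0.539]
force: [-0.2, -1.2, 0.2]
gripper_width: 0.0
```

```bash
python3 -c "
from h import *
calf()"
```

```text
cal x,y mm -1.35 -124.95 Fx,Fy -0.35 -1.12
t 16.62 pos [ 0.5898 -0.0169  0.0285] F [-0.2 -1.2  0.2] w 0.0
need shift [ 0.02  0.01 -0.  ] turn [-0.01  0.   -0.01]
```

Request:
{"api": "apply_moves", "payload": {
  "steps": [
    [[0, 0, -0.04], [0, 0, 0], 0],
    [[0, 0, -0.04], [0, 0, 0], 0]
  ]
}}

```text
time_s: 16.88
eef_pos: [0.5896, -0.0152, 0.0286]
orientation: [0.458, 0.539, -0.458, 0.539]
force: [-0.2, -2.2, 0.4]
gripper_width: -0.0003
```

```bash
python3 -c "
from h import *
calf()
im=r.capture('wrist');cv2.imwrite('pics/w15.png',im[:,:,::-1]);crop('pics/w15.png','pics/w15c.png',0,170,260,150,3)"
```

```text
cal x,y mm -1.28 -123.28 Fx,Fy -0.57 -2.08
t 16.88 pos [ 0.5896 -0.0152  0.0286] F [-0.2 -2.2  0.4] w -0.0003
need shift [ 0.02  0.01 -0.  ] turn [-0.01  0.01 -0.01]
```

View pics/w15c.png

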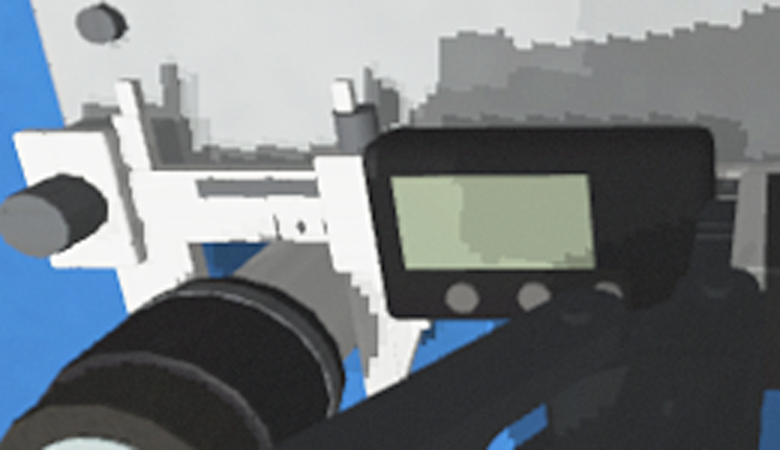

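Request:
{"api": "apply_moves", "payload": {
  "steps": [
    [[0, 0, -0.03], [0, 0, 0], 0],
    [[0, 0, -0.03], [0, 0, 0], 0]
  ]
}}

```text
time_s: 17.18
eef_pos: [0.5893, -0.0138, 0.0285]
orientation: [0.458, 0.539, -0.458, 0.539]
force: [0.5, -2.5, -0.7]
gripper_width: 0.0002
```

```bash
python3 -c "
from h import *
calf()"
```

```text
cal x,y mm -1.3 -121.82 Fx,Fy 0.06 -2.55
t 17.18 pos [ 0.5893 -0.0138  0.0285] F [ 0.5 -2.5 -0.7] w 0.0002
need shift [ 0.02  0.01 -0.  ] turn [-0.01  0.01 -0.01]
```

Request:
{"api": "apply_moves", "payload": {
  "steps": [
    [[0, 0, -0.03], [0, 0, 0], 0],
    [[0, 0, -0.03], [0, 0, 0], 0]
  ]
}}

```text
time_s: 17.42
eef_pos: [0.5892, -0.0126, 0.0286]
orientation: [0.458, 0.538, -0.458, 0.54]
force: [1.2, -2.9, -0.2]
gripper_width: 0.0002
```

```bash
python3 -c "
from h import *
calf()
im=r.capture('wrist');cv2.imwrite('pics/w16.png',im[:,:,::-1]);crop('pics/w16.png','pics/w16c.png',0,170,260,150,3)"
```

```text
cal x,y mm -1.2 -120.64 Fx,Fy 0.7 -3.05
t 17.43 pos [ 0.5892 -0.0126  0.0286] F [ 1.2 -2.9 -0.2] w 0.0002
need shift [ 0.02  0.01 -0.  ] turn [-0.01  0.02 -0.01]
```

View pics/w16c.png

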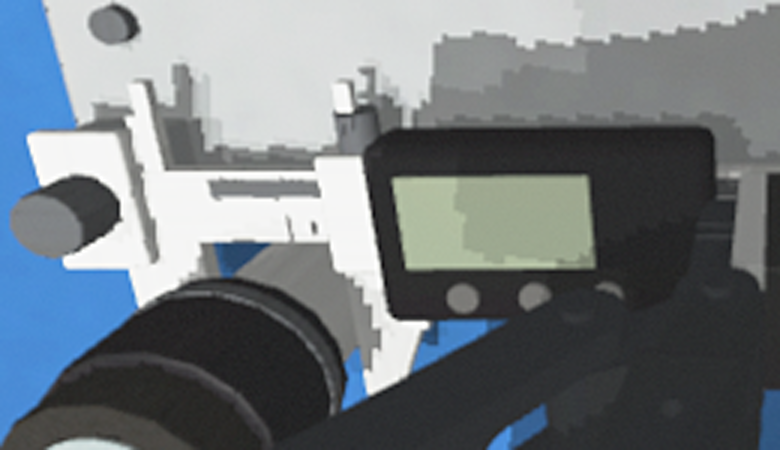

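Request:
{"api": "apply_moves", "payload": {
  "steps": [
    [[0, 0.01, -0.03], [0, 0, 0], 0],
    [[0, 0, -0.03], [0, 0, 0], 0]
  ]
}}

```text
time_s: 17.73
eef_pos: [0.5894, -0.0123, 0.0286]
orientation: [0.457, 0.538, -0.458, 0.54]
force: [0.7, -3.9, -0.9]
gripper_width: 0.0003
```

```bash
python3 -c "
from h import *
calf()"
```

```text
cal x,y mm -1.02 -120.39 Fx,Fy 0.01 -3.95
t 17.73 pos [ 0.5894 -0.0123  0.0286] F [ 0.7 -3.9 -0.9] w 0.0003
need shift [ 0.02  0.   -0.  ] turn [-0.02  0.03 -0.01]
```

Request:
{"api": "apply_moves", "payload": {
  "steps": [
    [[0, 0, -0.04], [0, 0, 0], 0]
  ]
}}

```text
time_s: 17.85
eef_pos: [0.5894, -0.0122, 0.0286]
orientation: [0.457, 0.537, -0.459, 0.54]
force: [1.1, -6.3, -0.4]
gripper_width: -0.0
```

```bash
python3 -c "
from h import *
calf()
im=r.capture('wrist');cv2.imwrite('pics/w17.png',im[:,:,::-1]);crop('pics/w17.png','pics/w17c.png',0,170,260,150,3);calf()
im=r.capture('scene');cv2.imwrite('pics/s17.png',im[:,:,::-1]);crop('pics/s17.png','pics/s17c.png',270,180,80,60,9);calf()"
```

```text
cal x,y mm -0.97 -120.21 Fx,Fy 0.02 -6.35
t 17.85 pos [ 0.5894 -0.0122  0.0286] F [ 1.1 -6.3 -0.4] w -0.0
need shift [ 0.03 -0.   -0.  ] turn [-0.03  0.04 -0.01]
cal x,y mm -0.92 -120.18 Fx,Fy -0.03 -4.49
t 17.9 pos [ 0.5894 -0.0121  0.0287] F [ 0.7 -4.4 -0.5] w -0.0001
need shift [ 0.03 -0.   -0.  ] turn [-0.03  0.04 -0.01]
cal x,y mm -0.98 -120.19 Fx,Fy -0.03 -4.54
t 17.95 pos [ 0.5894 -0.0121  0.0287] F [ 0.7 -4.5  0.3] w 0.0001
need shift [ 0.03 -0.   -0.  ] turn [-0.03  0.04 -0.01]
```

View pics/w17c.png

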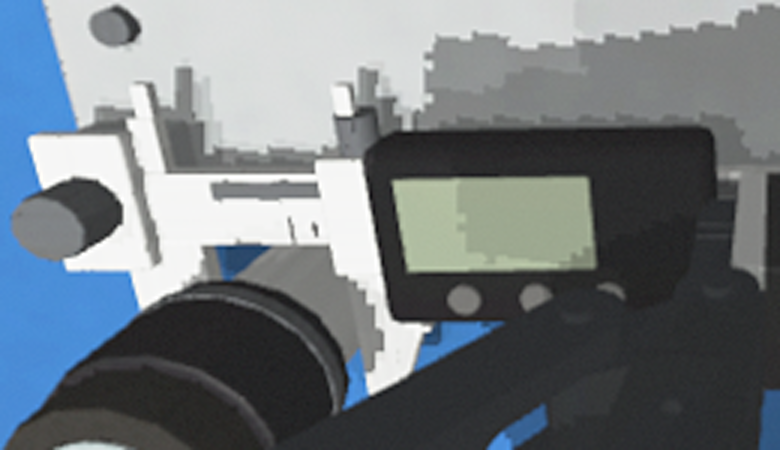

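View pics/s17c.png

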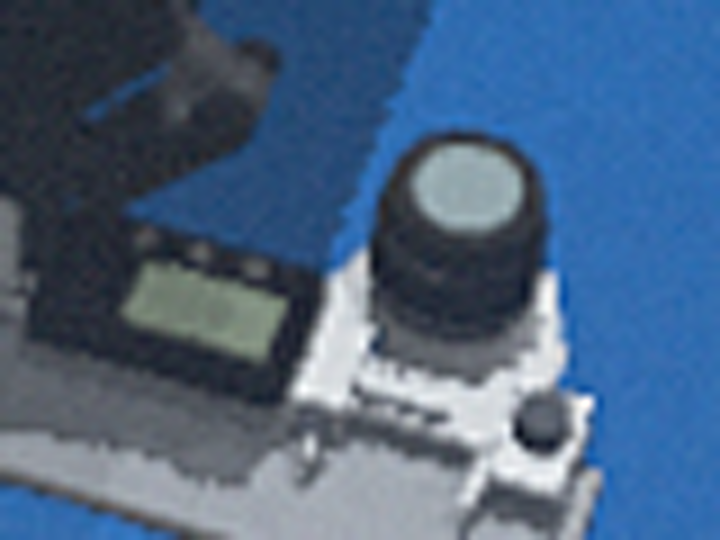

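Request:
{"api": "apply_moves", "payload": {
  "steps": [
    [[0, 0, 0.1], [0, 0, 0], 0],
    [[0, 0, 0.3], [0, 0, 0], 0],
    [[0, 0, 0.4], [0, 0, 0], 0],
    [[0, 0, 0], [0, 0, 0], 0]
  ]
}}

```text
time_s: 18.45
eef_pos: [0.5927, -0.0291, 0.0286]
orientation: [0.458, 0.539, -0.457, 0.539]
force: [0.2, 0.1, -0.1]
gripper_width: 0.0001
```

```bash
python3 -c "
from h import *
calf()
im=r.capture('wrist');cv2.imwrite('pics/w18.png',im[:,:,::-1]);crop('pics/w18.png','pics/w18c.png',0,170,260,150,3)"
```

```text
cal x,y mm -0.47 -137.5 Fx,Fy 0.24 0.01
t 18.45 pos [ 0.5927 -0.0291  0.0286] F [ 0.2  0.1 -0.1] w 0.0001
need shift [ 0.02 -0.02  0.  ] turn [-0.01 -0.01 -0.02]
```

View pics/w18c.png

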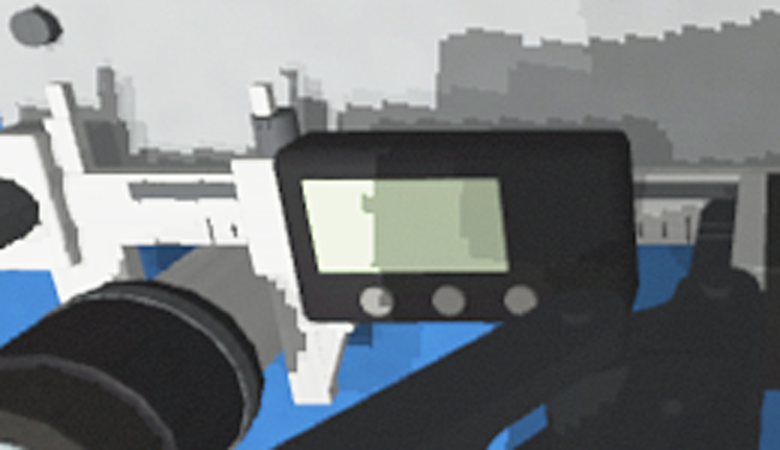

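Request:
{"api": "apply_moves", "payload": {
  "steps": [
    [[-0.5, 0, 0], [0, 0, 0], 0],
    [[-0.9, 0, 0], [0, 0, 0], 0],
    [[-1, 0, 0], [0, 0, 0], 0],
    [[-1, 0, 0], [0, 0, 0], 0],
    [[-1, 0, 0], [0, 0, 0], 0]
  ]
}}

```text
time_s: 19.12
eef_pos: [0.5914, -0.0263, 0.1433]
orientation: [0.457, 0.541, -0.456, 0.539]
force: [0.5, -0.6, -0.6]
gripper_width: 0.0004
```

Request:
{"api": "apply_moves", "payload": {
  "steps": [
    [[-0.3, 0, -0.8], [0, 0, 0], 0],
    [[0, 0, -1], [0, 0, 0], 0],
    [[0, 0, -1], [0, 0, 0], 0],
    [[0, -0.5, -0.6], [0, 0, 0], 0],
    [[0, 0, 0], [0, 0, 0], 0]
  ]
}}

```text
time_s: 19.75
eef_pos: [0.5621, 0.0643, 0.1538]
orientation: [0.457, 0.542, -0.453, 0.541]
force: [0.3, -0.9, -0.6]
gripper_width: 0.0001
```

```bash
python3 -c "
from h import *
calf()
for n in('wrist','scene','top'):
  im=r.capture(n);cv2.imwrite(f'pics/{n}19.png',im[:,:,::-1])
crop('pics/wrist19.png','pics/w19c.png',150,60,260,195,3);crop('pics/scene19.png','pics/s19c.png',270,180,80,60,9)"
```

```text
cal x,y mm -15.38 -40.38 Fx,Fy 0.2 -0.91
t 19.75 pos [0.5621 0.0643 0.1538] F [ 0.3 -0.9 -0.6] w 0.0001
need shift [5.03 0.56 0.03] turn [ 0.08 -0.05 -0.03]
```

View pics/w19c.png

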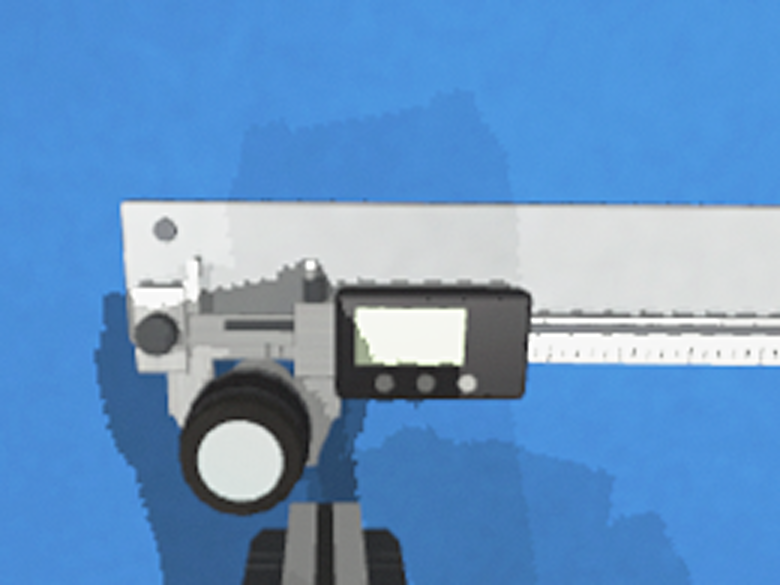

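View pics/s19c.png

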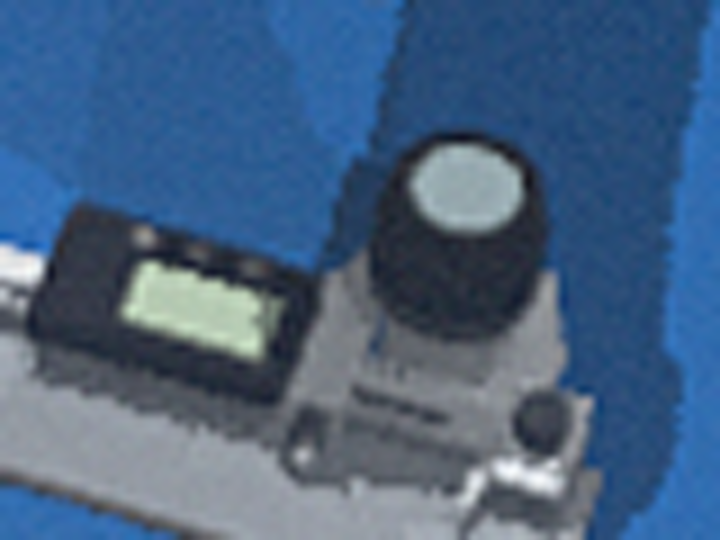

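View pics/top19.png

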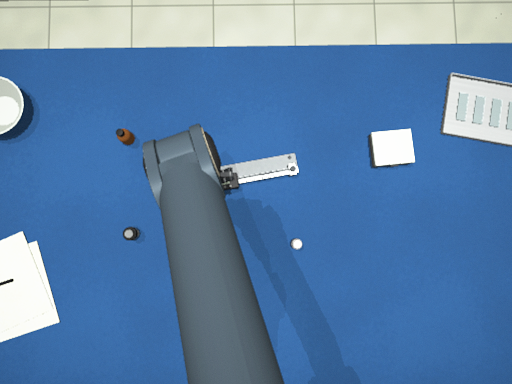

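Request:
{"api": "apply_moves", "payload": {
  "steps": [
    [[0, 0.8, -0.4], [0, 0, 0], 0],
    [[0, 0.9, 0], [0, 0, 0], 0],
    [[0.3, 0.9, 0], [0, 0, 0], 0],
    [[0.3, 0, 0], [0, 0, 0], 0],
    [[0, 0, 0], [0, 0, 0], 0]
  ]
}}

```text
time_s: 20.52
eef_pos: [0.6294, 0.075, 0.1377]
orientation: [0.46, 0.537, -0.458, 0.538]
force: [-0.3, -0.2, 0.6]
gripper_width: 0.0001
```

```bash
python3 -c "
from h import *
calf()
im=r.capture('wrist');cv2.imwrite('pics/w20.png',im[:,:,::-1])
crop('pics/w20.png','pics/w20c.png',150,120,200,150,4)"
```

```text
cal x,y mm 52.76 -40.75 Fx,Fy -0.29 -0.13
t 20.52 pos [0.6294 0.075  0.1377] F [-0.3 -0.2  0.6] w 0.0001
need shift [ 4.38 -2.16  0.02] turn [-0.07 -0.01 -0.03]
```

View pics/w20.png

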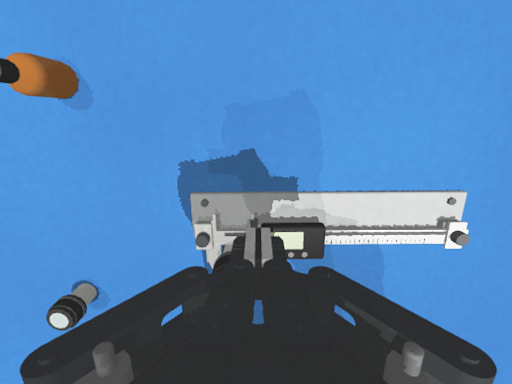

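View pics/w20c.png

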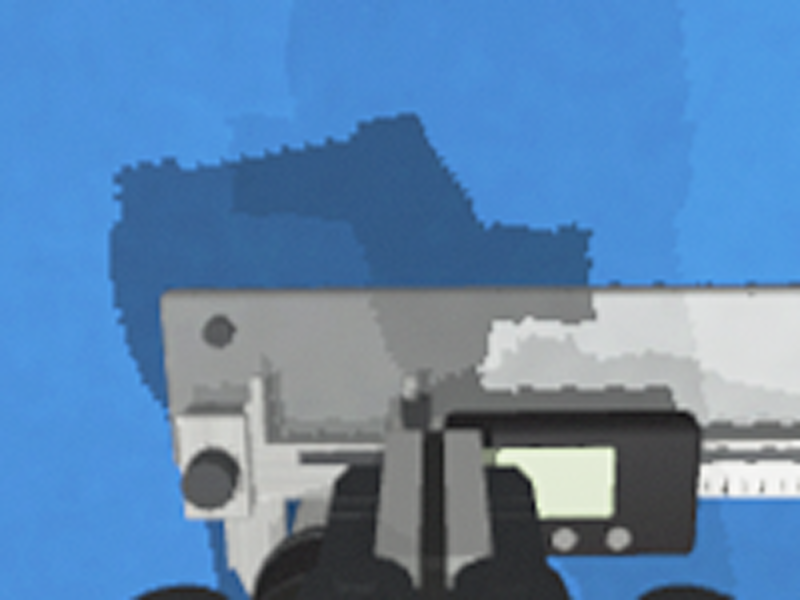

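Request:
{"api": "apply_moves", "payload": {
  "steps": [
    [[-0.5, 0, 0.8], [0, 0, 0], 0],
    [[-0.5, 0, 1], [0, 0, 0], 0],
    [[-0.3, 0, 1], [0, 0, 0], 0],
    [[0, -0.5, 1], [0, 0, 0], 0],
    [[0, -0.8, 1], [0, 0, 0], 0]
  ]
}}

```text
time_s: 21.2
eef_pos: [0.6141, -0.0502, 0.1734]
orientation: [0.46, 0.538, -0.457, 0.54]
force: [0.7, 1.2, -0.7]
gripper_width: 0.0003
```

Request:
{"api": "apply_moves", "payload": {
  "steps": [
    [[0, -1, 1], [0, 0, 0], 0],
    [[0, -1, 1], [0, 0, 0], 0],
    [[0, -1, 1], [0, 0, 0], 0],
    [[0, -0.5, 1], [0, 0, 0], 0],
    [[0, 0, 0], [0, 0, 0], 0]
  ]
}}

```text
time_s: 21.82
eef_pos: [0.5366, -0.1705, 0.1753]
orientation: [0.461, 0.535, -0.459, 0.539]
force: [0.0, 0.1, 0.1]
gripper_width: -0.0001
```

```bash
python3 -c "
from h import *
calf()
for n in('scene','top'):
  im=r.capture(n);cv2.imwrite(f'pics/{n}21.png',im[:,:,::-1])
crop('pics/top21.png','pics/t21c.png',175,145,130,70,6);crop('pics/scene21.png','pics/s21c.png',270,180,80,60,9)"
```

```text
cal x,y mm -78.86 -267.87 Fx,Fy 0.06 0.1
t 21.82 pos [ 0.5366 -0.1705  0.1753] F [0.  0.1 0.1] w -0.0001
need shift [ 5.91  3.08 -0.05] turn [-0.1   0.03 -0.05]
```

View pics/t21c.png

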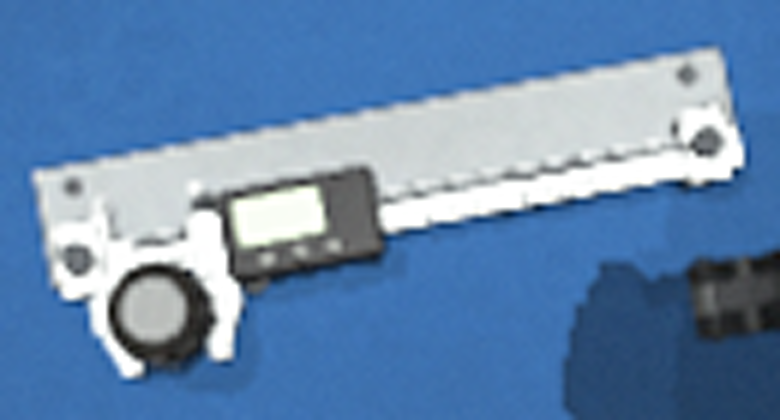

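View pics/s21c.png

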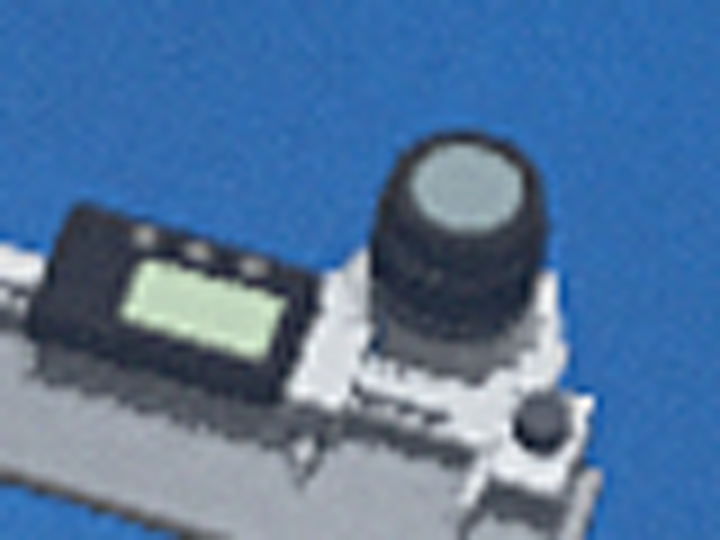

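View pics/scene21.png

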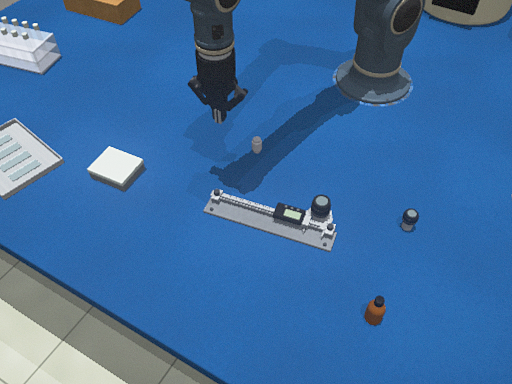

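```bash
python3 -c "
from h import *
calf();print(r.sign_off())"
```

```text
cal x,y mm -77.04 -264.88 Fx,Fy 0.51 0.69
t 21.93 pos [ 0.538  -0.1673  0.1753] F [0.4 0.8 1.6] w -0.0003
need shift [ 5.91  3.   -0.02] turn [-0.05  0.01 -0.06]
the job is handed in; nothing more can be done
None
```

The larger eyepiece is standing upright on its barrel between the caliper jaws, about 28 mm from the beam's centreline, and the job is handed in at 21.9 s. I took it by the head, released it, then pushed the slider's end face with the shut fingers until it stalled. At that point the wrist force settled at about 4.5 N (one reading of 6.3 N), so roughly 3 N on the barrel after the 1.2 N drag. I then backed off and moved the arm clear.

**Last checks:**
- The final top and scene pictures show the jaws closed on the upright eyepiece, with the arm touching nothing.
- The spare eyepiece, objective, bottle and box look to be where they were.
- The opening comes out at about 33 mm, within the expected 28 to 34 mm. This is a rough camera estimate good to a few millimetres, not a reading of the display.

**Not confirmed or in disagreement:**
- **Jaw contact:** I did not see it directly at close range. The stall, the force jump and the pictures support it. One close-up from behind was blocked by the fingers.
- **Jaw tilt:** I worked this out from the force, at about 0.01 rad during the push. I did not measure it.
- **Caliper position:** the screw heads and the beam edges disagreed by about 3 mm across the beam. I went by the beam edge and the jaw tips.

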